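Index the drive cradle by one bay

TASK

Bring the next bare drive in front of the reader: with your fingertips push the hand wheel round by its upright handle through exactly one full turn, clockwise seen from above, so that the handle stops where it began. Push it steadily, without spinning it, turning it backwards or running on past the one turn, and let go clear of it. Only push: do not grip or squeeze the handle, and leave the other things on the desk alone.

Things in the scene. Friction and masses are not known exactly. Their poses are not given: they have to be found in the camera images.
- head: Fixed round grey drive head carrying the level steel hand wheel. Origin on the wheel's upright axis, at desk level; with the wheel at 0 its x axis points from the axis to the handle. Wheel rim: centre line 70 mm from the axis, 14 mm thick, top 97 mm above the desk. Hub: 18 mm radius, top 106 mm above the desk. Three spokes level with the rim.
- handle (a point): Centre, 125 mm above the desk, of the black upright handle on the wheel's rim at the end of one spoke, 70 mm from the wheel's axis. Round, 22 mm in diameter (its steel foot 24 mm, up to 99 mm above the desk), top 150 mm above the desk. Fixed to the wheel, goes round with it.
- wheel (a joint): Angle of the hand wheel in rad, 0 at the start, growing as the wheel turns clockwise seen from above; one turn is 6.283. It is stiff (about 3 N at the handle), stays where it is left, has no detent, and turns on past one turn if pushed on.
- cradle (a joint): Travel in m of the drive cradle, an aluminium carriage (115 by 125 mm, top of its four upright bare drives 122 mm above the desk) on a screw feed beside the wheel. 0 at the start; the wheel drives it directly away from the wheel, 0.025 m (one bay) per clockwise turn. Its near edge starts about 180 mm from the wheel's axis.
- feeder: Fixed aluminium base plate of the feed, 130 mm wide, 12 mm thick. Its origin is on the desk under the wheel's axis; the plate runs from 70 mm on its +y side to 450 mm on its -y side, with rails, cradle and end block on the -y side, and the black reader post (97 mm high) at x = 98, y = -230 mm.
- big_drive: Bystander: loose 3.5-inch metal hard drive lying flat, 147 by 101 by 26 mm; origin at the centre of its underside. Leave it alone.
- ssd: Bystander: loose flat black solid-state drive, 100 by 70 by 7 mm; origin at the centre of its underside. Leave it alone.
- tape_roll: Bystander: loose roll of black tape lying flat, 90 mm across, 24 mm high; origin at the centre of its underside. Leave it alone.
- screwdriver: Bystander: loose screwdriver about 160 mm long lying on the desk along its x axis. Leave it alone.

How it is judged:
By the outcome, as a careful person would: the job done as asked, in the order asked, and still so for the second after the job is handed in, with the robot touching nothing.
It also fails if it takes over 61 s, if anything falls off the work surface, if the arm or the gripper's body presses on something with over 40 N, if the wrist force passes 120 N, or if a joint passes its speed limit or range.

ROBOT

A 6-joint arm with a two-finger parallel gripper is mounted at the origin on the work surface. World frame = base frame: x ahead of the robot, y to its left, z up, the work surface at z = 0. Lengths are in m, angles in degrees, forces in N, time in s.
With the tool pointing down it reaches from about 0.3 to 0.75 m from the base axis. Payload 8.5 kg.
Tool frame: the origin (TCP) lies between the finger pads; the fingertips stand env.finger_overhang ahead of it and the grasp point (between the pads) lies 2 mm behind it (env.finger_overhang is the distance from the TCP to the fingertips, in m); z points along the fingers, y is the line along which they close (so a half turn about z gives the same grasp; the last joint's range is limited). The gripper opens to 85 mm and grips with 20 to 120 N. Pads are 22 mm wide; open, the fingers measure 114 mm over their backs; the gripper's body (76 mm by 85 mm) begins 54 mm behind the grasp point. The pads swing forward as they close: fully open they stand 13 mm farther back than shut.
Start: joints at [-89.341, 21.807, 74.336, -0, 83.858, -12.336], TCP at [0.124, -0.536, 0.248] pointing down, gripper open.
Joint ranges: [-178.18, 178.18], [-50.72, 133.34], [12.68, 142.11], [-81.47, 261.47], [9.98, 163.14], [-165.26, 165.26]. Speed limits (degrees/s): [136.94, 136.94, 180, 180, 180, 180].

INTERFACE

Orientations are given as a 3x3 rotation matrix whose columns are the frame's x, y, z axes.
In Python, from rig import env gives the robot as it stands. The module is installed in compiled form; this text tells all that it offers.
- The arm moves only by the tool jog_arm, never from a script. Its arguments are lists of equal length, an entry for each row: "hand": the finger opening in m, from 0 to 0.0854; "travel": the shift along the world's x, y, z in m, a list of three; "yaw": the turn about the world's z in rad. A call has exactly 5 rows; each row shifts and turns the commanded pose from where the row before left it; what a row does not reach is not made up. A row lasts 1/8 s, in which the tool goes at most 62.5 mm and 10.7 degrees, less where a joint would pass 70% of its speed; a pose out of reach is approached as far as the arm can. A call is refused whole if a number of a shift passes 0.0625 or a number of a turn 0.188, either way. A call with a gripper value outside its range is refused whole. The fingers move at their own pace and stop on an object; "grip_force" is the grip in N (left out, the last holds). Time passes only in rows, so rows that do not move let the fingers close, or fill a call up. It gives the time, the measured TCP pose, the force, the opening and the grip force at its end, in the units of the state.
- env.observe(): the state, without advancing time (a new reading comes with each control period).
- env.get_image(name): name is "scene" or "top"; returns the picture (420x560x3 uint8, red, green, blue); there is no depth.
- env.calibration(name): a dict with "fx", "fy", "cx", "cy" (pixels), "k1" (the pictures are not rectified: a ray, as slopes to the right and down, at radius r is drawn at 1 + k1 r^2 times it, then the intrinsics apply), "position" and "rotation" of the camera in the world. Camera axes: x right, y down, z forward; pixel columns grow to the right and rows downward; lengths in m; the calibration is good to about 2 mm. A picture is of the moment at which its call begins. calibration takes no time and is no camera call.
- env.close_job(): hands the job in; it is judged then, once.
The state is a dict: "time_s": time; "q": joint angles; "qvel": joint speeds; "joint_efforts": joint torques, N m; "position": TCP position; "tool_rot": TCP orientation; "ft_force": force on the tool from outside, world axes, zero at the start; "wrist_torque": the same for the moment, N m; "grip_width": finger opening in m; "gripper_force": force on a finger pad.
Only numpy, scipy, OpenCV 4.12 (cv2) and the standard library are available. Lean on these libraries where they do the work, as an engineer would, in place of code of your own. Each camera call takes 0.05 s, during which the arm holds its last target. There are 200 camera calls.

## Working session

There is one attempt and no reset: what is moved stays moved. The work goes in short steps, Python scripts to look and compute and a tool call to move; the robot and the scene stay as the last step left them, time stands still between calls to the robot, and variables do not carry over. Pictures are saved under pics/ and viewed, at most 10 in all, crops included, and the job is handed in when it is done.

Besides the shell and the picture viewer there is one more tool, called by a JSON object that holds its "api" and its "payload". jog_arm: Moves the arm, as the interface text tells. Its arguments: {"type":"object","properties":{"hand":{"type":"array"},"travel":{"type":"array"},"yaw":{"type":"array"},"grip_force":{"type":"number"}},"required":["hand","travel","yaw"]}

```bash
mkdir -p pics
python3 - <<'E'
from rig import env
import cv2
for n in("scene","top"):
    cv2.imwrite(f"pics/{n}0.png",env.get_image(n)[:,:,::-1])
    print(n,env.calibration(n))
s=env.observe();print(s["time_s"],s["position"],s["tool_rot"],s["grip_width"],env.finger_overhang)
E
```

```text
scene {'fx': 420.84356914588375, 'fy': 420.84356914588375, 'cx': 282.3208399631521, 'cy': 211.68775487219733, 'k1': -0.08779221144667254, 'position': array([1.14935691, 0.01811947, 0.88498297]), 'rotation': array([[ 0.15831223,  0.80037345, -0.57822105],
       [ 0.98734912, -0.12305214,  0.09999942],
       [ 0.00888554, -0.58673718, -0.80972868]])}
top {'fx': 415.1012195649092, 'fy': 415.1012195649092, 'cx': 278.2515770007947, 'cy': 209.66422491110683, 'k1': -0.03486065081821568, 'position': array([0.43144821, 0.13369209, 1.0382704 ]), 'rotation': array([[ 2.45439487e-02, -9.88381206e-01,  1.50000621e-01],
       [-9.99691163e-01, -2.48505582e-02, -1.69706713e-04],
       [ 3.89533408e-03, -1.49950130e-01, -9.88685888e-01]])}
0.1 [ 0.12365975 -0.53567676  0.24779116] [[ 9.74402791e-01  2.24809254e-01 -8.65740311e-07]
 [ 2.24809069e-01 -9.74401984e-01  1.28680138e-03]
 [ 2.88441280e-04 -1.25405749e-03 -9.99999172e-01]] 0.08508195822258376 0.017
```

View pics/scene0.png

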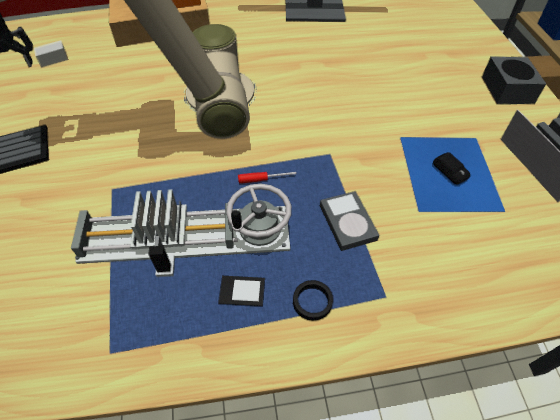

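View pics/top0.png

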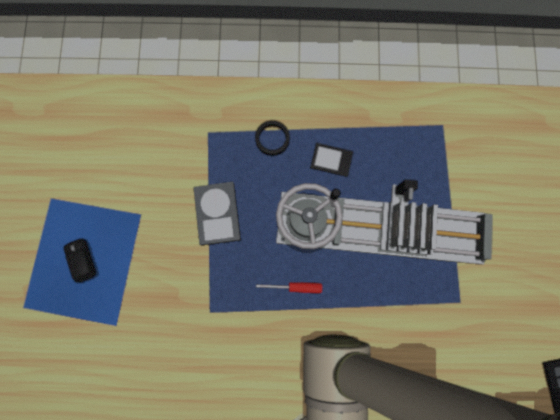

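The scene view shows the wheel hub at about (260,208) and the black handle at about (236,218). In the top view the hub is at about (310,215), the handle at about (336,194), and the feed runs to the right (-y). I'll zoom in to get finer pixels.

```bash
cat > h.py <<'E'
import numpy as np,cv2
from rig import env
def ray(n,u,v):
    c=env.calibration(n); K=np.array([[c["fx"],0,c["cx"]],[0,c["fy"],c["cy"]],[0,0,1.]])
    p=cv2.undistortPoints(np.array([[[u,v]]],float),K,np.array([c["k1"],0,0,0.]))[0,0]
    return np.array(c["position"]),c["rotation"]@np.array([p[0],p[1],1])
def at(n,u,v,z):
    o,d=ray(n,u,v); return o+d*(z-o[2])/d[2]
def proj(n,P):
    c=env.calibration(n); q=c["rotation"].T@(np.array(P)-c["position"]); s=q[:2]/q[2]
    s=s*(1+c["k1"]*(s@s)); return s*[c["fx"],c["fy"]]+[c["cx"],c["cy"]]
E
python3 - <<'E'
import cv2,numpy as np
a=cv2.imread("pics/top0.png")[170:260,265:365];b=cv2.imread("pics/scene0.png")[170:260,215:315]
cv2.imwrite("pics/z0.png",np.hstack([cv2.resize(i,(400,360),interpolation=2) for i in(a,b)]))
E
```

```text
(no output)
```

View pics/z0.png

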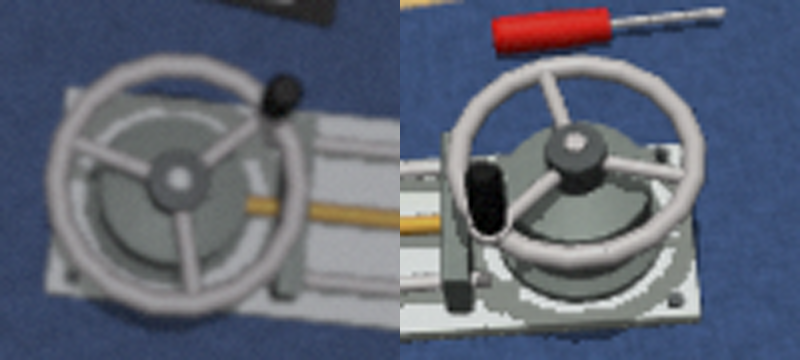

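Run:
```python
from h import *
h=at("top",310,215,.106);r=at("top",309,215.9,.092);h2=at("scene",259,205,.106)
rs=at("scene",(177.5)/4+215,(162)/4+170,.09)
print("hub",h,h2,"rim",r,rs)
p=at("top",336.6,192.8,.15);p2=at("scene",236.5,213,.15);pf=at("top",265+280/4,170+106/4,.12)
print("handle",p,p2,pf)
for a in(p,p2):
  d=a-(h+h2)/2; print(np.hypot(*d[:2]),np.degrees(np.arctan2(d[1],d[0])))
for n,u,v in(("top",490,236),("top",268,137)):print(at(n,u,v,.05))
print("screwdriver",at("top",290,288,.02),at("top",258,286,.01),at("top",322,288,.02),"post",at("top",407,187,.097),"fins",at("top",395,228,.122))
```

```text
hub [0.56246175 0.06123805 0.106     ] [0.56604539 0.06405343 0.106     ] rim [0.56228055 0.06242501 0.092     ] [0.57013233 0.06383788 0.09      ]
handle [0.60659653 0.00725422 0.15      ] [0.61297155 0.01088465 0.15      ] [0.60393979 0.00656522 0.12      ]
0.06972191628424698 -52.60460851304291
0.07108200787188622 -46.73473258357915
[ 0.52998738 -0.37870204  0.05      ]
[0.762685   0.16336687 0.05      ]
screwdriver [0.39533619 0.10045244 0.02      ] [0.39787479 0.17829155 0.01      ] [0.39715667 0.0231136  0.02      ] post [ 0.63502559 -0.16424128  0.097     ] fins [ 0.53571702 -0.1273366   0.122     ]
```

Both views agree: the wheel axis is near (0.564, 0.0625), with the handle at radius 70 mm and about -50°. I'll come in behind the handle, at about -15°, with the fingers shut and the fixed yaw kept.

{"api": "jog_arm", "payload": {"hand": [0,0,0,0,0], "travel": [[0.034,0.0387,0],[0.034,0.0387,0],[0.034,0.0387,0],[0.034,0.0387,0],[0.034,0.0387,0]], "yaw": [0,0,0,0,0], "grip_force": 20}}

```text
time_s: 0.72
position: [0.2945, -0.3409, 0.2482]
tool_rot: [[0.974, 0.225, -0.0], [0.225, -0.974, 0.0], [-0.0, -0.0, -1.0]]
ft_force: [0.2, -0.4, 0.1]
grip_width: 0.0
gripper_force: 0.0
```

{"api": "jog_arm", "payload": {"hand": [0,0,0,0,0], "travel": [[0.034,0.0387,0],[0.034,0.0387,0],[0.034,0.0387,0],[0.034,0.0387,0],[0.034,0.0387,0]], "yaw": [0,0,0,0,0]}}

```text
time_s: 1.35
position: [0.4645, -0.1474, 0.2482]
tool_rot: [[0.974, 0.225, -0.0], [0.225, -0.974, 0.0], [-0.0, -0.0, -1.0]]
ft_force: [0.4, -1.1, -0.3]
grip_width: 0.0001
gripper_force: 0.0
```

{"api": "jog_arm", "payload": {"hand": [0,0,0,0,0], "travel": [[0.034,0.0387,0],[0.034,0.0387,0],[0.034,0.0387,0],[0.034,0.0387,0],[0.034,0.0387,0]], "yaw": [0,0,0,0,0]}}

```text
time_s: 1.98
position: [0.6345, 0.0461, 0.2479]
tool_rot: [[0.974, 0.225, -0.001], [0.225, -0.974, -0.0], [-0.001, -0.0, -1.0]]
ft_force: [-0.9, -0.8, 0.2]
grip_width: -0.0
gripper_force: 0.0
```

{"api": "jog_arm", "payload": {"hand": [0,0,0,0,0], "travel": [[0,0,-0.025],[0,0,-0.025],[0,0,-0.025],[0,0,-0.025],[0,0,-0.013]], "yaw": [0,0,0,0,0]}}

```text
time_s: 2.6
position: [0.6332, 0.0446, 0.1337]
tool_rot: [[0.974, 0.225, -0.002], [0.225, -0.974, 0.0], [-0.002, -0.001, -1.0]]
ft_force: [-0.1, 0.2, -0.0]
grip_width: 0.0
gripper_force: 0.0
```

Run:
```python
from h import *
a=env.get_image("top")[150:270,240:400,::-1];b=env.get_image("scene")[130:250,180:340,::-1]
cv2.imwrite("pics/z1.png",np.hstack([cv2.resize(i,(400,300),interpolation=2) for i in(a,b)]))
# planned circle displacements, 30 deg per call, 5 rows of 6 deg
c=np.array([.564,.0625])
f=lambda t:c+.07*np.array([np.cos(np.radians(t)),np.sin(np.radians(t))])
for k in range(13):
    t=-15-30*k
    print(t,f(t).round(4),[[round(x,4) for x in (f(t-6*j-6).round(4)-f(t-6*j).round(4)).tolist()]+[0] for j in range(5)])
```

```text
-15 [0.6316 0.0444] [[-0.0022, -0.007, 0], [-0.003, -0.0067, 0], [-0.0037, -0.0063, 0], [-0.0043, -0.006, 0], [-0.0049, -0.0054, 0]]
-45 [0.6135 0.013 ] [[-0.0054, -0.0049, 0], [-0.006, -0.0043, 0], [-0.0063, -0.0037, 0], [-0.0067, -0.003, 0], [-0.007, -0.0022, 0]]
-75 [ 0.5821 -0.0051] [[-0.0071, -0.0015, 0], [-0.0073, -0.0008, 0], [-0.0074, 0.0, 0], [-0.0073, 0.0008, 0], [-0.0071, 0.0015, 0]]
-105 [ 0.5459 -0.0051] [[-0.007, 0.0022, 0], [-0.0067, 0.003, 0], [-0.0063, 0.0037, 0], [-0.006, 0.0043, 0], [-0.0054, 0.0049, 0]]
-135 [0.5145 0.013 ] [[-0.0049, 0.0054, 0], [-0.0043, 0.006, 0], [-0.0037, 0.0063, 0], [-0.003, 0.0067, 0], [-0.0022, 0.007, 0]]
-165 [0.4964 0.0444] [[-0.0015, 0.0071, 0], [-0.0008, 0.0073, 0], [0.0, 0.0074, 0], [0.0008, 0.0073, 0], [0.0015, 0.0071, 0]]
-195 [0.4964 0.0806] [[0.0022, 0.007, 0], [0.003, 0.0067, 0], [0.0037, 0.0063, 0], [0.0043, 0.006, 0], [0.0049, 0.0054, 0]]
-225 [0.5145 0.112 ] [[0.0054, 0.0049, 0], [0.006, 0.0043, 0], [0.0063, 0.0037, 0], [0.0067, 0.003, 0], [0.007, 0.0022, 0]]
-255 [0.5459 0.1301] [[0.0071, 0.0015, 0], [0.0073, 0.0008, 0], [0.0074, 0.0, 0], [0.0073, -0.0008, 0], [0.0071, -0.0015, 0]]
-285 [0.5821 0.1301] [[0.007, -0.0022, 0], [0.0067, -0.003, 0], [0.0063, -0.0037, 0], [0.006, -0.0043, 0], [0.0054, -0.0049, 0]]
-315 [0.6135 0.112 ] [[0.0049, -0.0054, 0], [0.0043, -0.006, 0], [0.0037, -0.0063, 0], [0.003, -0.0067, 0], [0.0022, -0.007, 0]]
-345 [0.6316 0.0806] [[0.0015, -0.0071, 0], [0.0008, -0.0073, 0], [0.0, -0.0074, 0], [-0.0008, -0.0073, 0], [-0.0015, -0.0071, 0]]
-375 [0.6316 0.0444] [[-0.0022, -0.007, 0], [-0.003, -0.0067, 0], [-0.0037, -0.0063, 0], [-0.0043, -0.006, 0], [-0.0049, -0.0054, 0]]
```

View pics/z1.png

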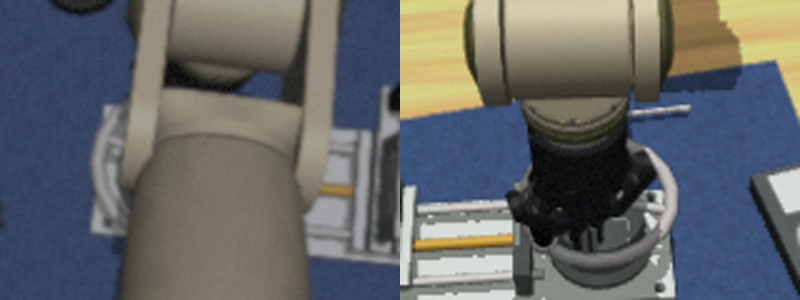

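The top view is blocked by the arm. The scene view shows the shut fingertips at about (257,227) full-frame, with the finger linkages flaring out at about (230,212) and (274,196), so I need the height of that flare relative to the handle top.

Run:
```python
from h import *
s=env.observe();p=s["position"];R=s["tool_rot"]
for d in(.017,.03): print("tip",d,proj("scene",p+R[:,2]*d))
for dz in(-.0,-.02,-.035,-.05):
  print(dz,[proj("scene",p+R[:,2]*dz+R[:,1]*y).round(0) for y in(-.05,-.03,-.0145,.0145,.03,.05)])
print("handle top",proj("scene",[.609,.009,.15]),s["q"])
im=env.get_image("scene")[165:245,200:310,::-1]
cv2.imwrite("pics/z2.png",cv2.convertScaleAbs(cv2.resize(im,(770,560),interpolation=2),alpha=2.2,beta=10))
```

```text
tip 0.017 [253.89273361 227.26131982]
tip 0.03 [254.16245249 230.50777894]
-0.0 [array([275., 216.]), array([267., 219.]), array([260., 221.]), array([247., 225.]), array([240., 227.]), array([232., 230.])]
-0.02 [array([275., 211.]), array([266., 213.]), array([259., 216.]), array([247., 220.]), array([240., 222.]), array([231., 225.])]
-0.035 [array([275., 206.]), array([266., 209.]), array([259., 211.]), array([246., 216.]), array([239., 218.]), array([230., 221.])]
-0.05 [array([275., 202.]), array([266., 205.]), array([259., 207.]), array([246., 211.]), array([239., 214.]), array([229., 217.])]
handle top [235.45440216 211.63057582] [-6.63696236e+00  3.56777791e+01  6.96251663e+01 -6.24010252e-04
  7.48570605e+01  7.03691527e+01]
```

View pics/z2.png

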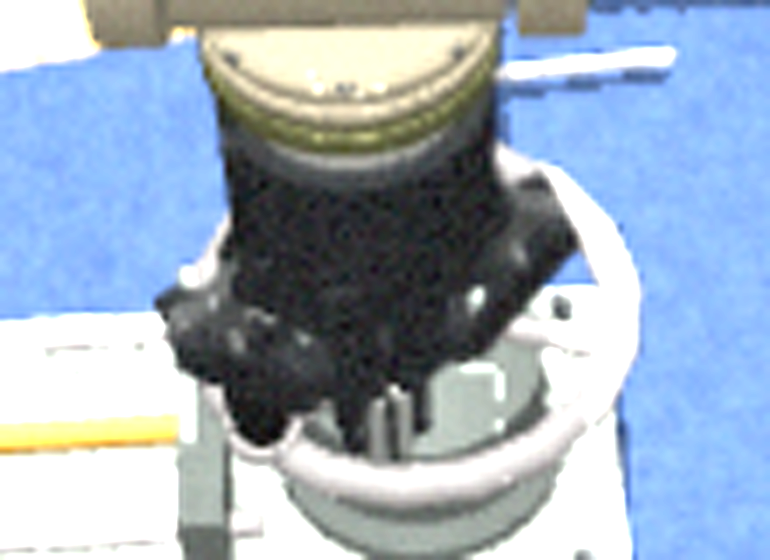

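The tip is confirmed about 17 mm below the TCP. The linkage comes down to about 15 mm above the TCP at 30 mm to the side. Raising the tip to about 0.129 lets only the fingertips meet the handle. I'll lift 12 mm and then push.

{"api": "jog_arm", "payload": {"hand": [0,0,0,0,0], "travel": [[-0.002,0,0.012],[-0.0022,-0.007,0],[-0.003,-0.0067,0],[-0.0037,-0.0063,0],[-0.0043,-0.006,0]], "yaw": [0,0,0,0,0]}}

```text
time_s: 3.38
position: [0.6181, 0.0188, 0.1472]
tool_rot: [[0.974, 0.225, -0.0], [0.225, -0.974, 0.001], [0.0, -0.001, -1.0]]
ft_force: [0.9, 5.2, -0.2]
grip_width: 0.0003
gripper_force: 1.9
```

{"api": "jog_arm", "payload": {"hand": [0,0,0,0,0], "travel": [[-0.0049,-0.0054,0],[-0.0054,-0.0049,0],[-0.006,-0.0043,0],[-0.0063,-0.0037,0],[-0.0067,-0.003,0]], "yaw": [0,0,0,0,0]}}

```text
time_s: 4.0
position: [0.5889, -0.0029, 0.1474]
tool_rot: [[0.974, 0.225, 0.0], [0.225, -0.974, 0.0], [0.0, 0.0, -1.0]]
ft_force: [2.8, 3.1, -1.0]
grip_width: -0.0001
gripper_force: 1.8
```

Run:
```python
from h import *
im=env.get_image("scene")[165:245,200:310,::-1]
cv2.imwrite("pics/z3.png",cv2.convertScaleAbs(cv2.resize(im,(770,560),interpolation=2),alpha=2.2,beta=10))
```

```text
(no output)
```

View pics/z3.png

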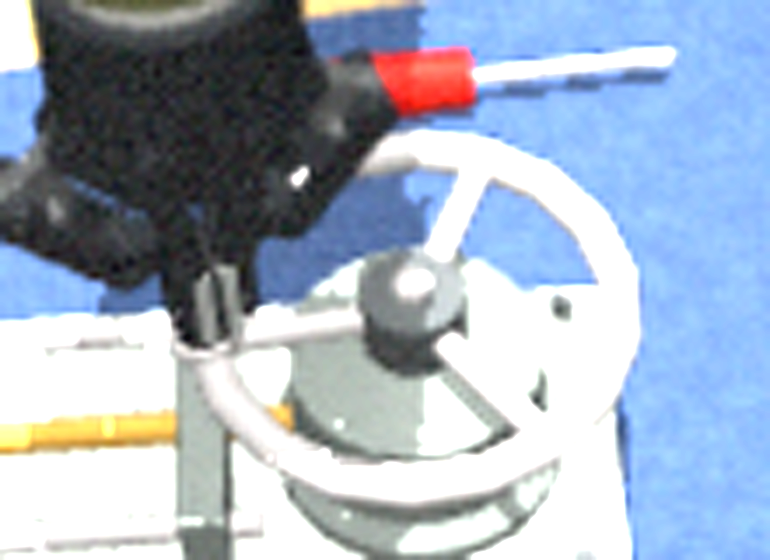

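The fingertips, at about (215,330) in the crop, push the handle. The wheel has turned with its spoke now pointing left, the flare is clear above, and the force is about 4 N. I'll carry on.

{"api": "jog_arm", "payload": {"hand": [0,0,0,0,0], "travel": [[-0.007,-0.0022,0],[-0.0071,-0.0015,0],[-0.0073,-0.0008,0],[-0.0074,0,0],[-0.0073,0.0008,0]], "yaw": [0,0,0,0,0]}}

```text
time_s: 4.68
position: [0.5532, -0.0066, 0.1477]
tool_rot: [[0.974, 0.225, 0.002], [0.225, -0.974, -0.001], [0.002, 0.001, -1.0]]
ft_force: [3.9, 1.8, 0.5]
grip_width: -0.0
gripper_force: 1.9
```

{"api": "jog_arm", "payload": {"hand": [0,0,0,0,0], "travel": [[-0.0071,0.0015,0],[-0.007,0.0022,0],[-0.0067,0.003,0],[-0.0063,0.0037,0],[-0.006,0.0043,0]], "yaw": [0,0,0,0,0]}}

```text
time_s: 5.3
position: [0.5197, 0.0081, 0.1475]
tool_rot: [[0.974, 0.225, 0.001], [0.225, -0.974, -0.001], [0.0, 0.001, -1.0]]
ft_force: [4.7, -1.4, 0.3]
grip_width: 0.0
gripper_force: 1.9
```

{"api": "jog_arm", "payload": {"hand": [0,0,0,0,0], "travel": [[-0.0054,0.0049,0],[-0.0049,0.0054,0],[-0.0043,0.006,0],[-0.0037,0.0063,0],[-0.003,0.0067,0]], "yaw": [0,0,0,0,0]}}

```text
time_s: 5.92
position: [0.4985, 0.0379, 0.1473]
tool_rot: [[0.974, 0.225, 0.0], [0.225, -0.974, -0.0], [0.0, 0.0, -1.0]]
ft_force: [4.1, -2.2, -0.2]
grip_width: -0.0002
gripper_force: 1.9
```

{"api": "jog_arm", "payload": {"hand": [0,0,0,0,0], "travel": [[-0.0022,0.007,0],[-0.0015,0.0071,0],[-0.0008,0.0073,0],[0,0.0074,0],[0.0008,0.0073,0]], "yaw": [0,0,0,0,0]}}

```text
time_s: 6.55
position: [0.4942, 0.0743, 0.1471]
tool_rot: [[0.974, 0.225, -0.002], [0.225, -0.974, 0.0], [-0.002, -0.001, -1.0]]
ft_force: [-1.0, -2.9, 0.2]
grip_width: -0.0001
gripper_force: 1.4
```

{"api": "jog_arm", "payload": {"hand": [0,0,0,0,0], "travel": [[0.0015,0.0071,0],[0.0022,0.007,0],[0.003,0.0067,0],[0.0037,0.0063,0],[0.0043,0.006,0]], "yaw": [0,0,0,0,0]}}

```text
time_s: 7.18
position: [0.5099, 0.1071, 0.1473]
tool_rot: [[0.974, 0.225, -0.0], [0.225, -0.974, -0.0], [-0.0, -0.0, -1.0]]
ft_force: [-3.7, -1.8, 0.2]
grip_width: 0.0
gripper_force: 1.7
```

{"api": "jog_arm", "payload": {"hand": [0,0,0,0,0], "travel": [[0.0049,0.0054,0],[0.0054,0.0049,0],[0.006,0.0043,0],[0.0063,0.0037,0],[0.0067,0.003,0]], "yaw": [0,0,0,0,0]}}

```text
time_s: 7.8
position: [0.5393, 0.1282, 0.1473]
tool_rot: [[0.974, 0.225, -0.0], [0.225, -0.974, -0.0], [-0.0, 0.0, -1.0]]
ft_force: [-2.4, -3.5, 0.1]
grip_width: 0.0001
gripper_force: 1.8
```

{"api": "jog_arm", "payload": {"hand": [0,0,0,0,0], "travel": [[0.007,0.0022,0],[0.0071,0.0015,0],[0.0073,0.0008,0],[0.0074,0,0],[0.0073,-0.0008,0]], "yaw": [0,0,0,0,0]}}

```text
time_s: 8.43
position: [0.5754, 0.132, 0.1473]
tool_rot: [[0.974, 0.225, -0.0], [0.225, -0.974, 0.0], [-0.0, -0.0, -1.0]]
ft_force: [-4.6, -1.9, 1.2]
grip_width: 0.0001
gripper_force: 1.8
```

{"api": "jog_arm", "payload": {"hand": [0,0,0,0,0], "travel": [[0.0071,-0.0015,0],[0.007,-0.0022,0],[0.0067,-0.003,0],[0.0063,-0.0037,0],[0.006,-0.0043,0]], "yaw": [0,0,0,0,0]}}

```text
time_s: 9.05
position: [0.6084, 0.1172, 0.1472]
tool_rot: [[0.974, 0.225, -0.0], [0.225, -0.974, 0.001], [-0.0, -0.001, -1.0]]
ft_force: [-4.4, 0.6, 0.8]
grip_width: 0.0002
gripper_force: 1.8
```

{"api": "jog_arm", "payload": {"hand": [0,0,0,0,0], "travel": [[0.0054,-0.0049,0],[0.0049,-0.0054,0],[0.0043,-0.006,0],[0.0037,-0.0063,0],[0.003,-0.0067,0]], "yaw": [0,0,0,0,0]}}

```text
time_s: 9.68
position: [0.6296, 0.0874, 0.1473]
tool_rot: [[0.974, 0.225, -0.0], [0.225, -0.974, 0.0], [-0.0, -0.0, -1.0]]
ft_force: [-3.9, 2.5, 0.3]
grip_width: 0.0001
gripper_force: 1.8
```

{"api": "jog_arm", "payload": {"hand": [0,0,0,0,0], "travel": [[0.0022,-0.007,0],[0.0015,-0.0071,0],[0.0008,-0.0073,0],[0,-0.0074,0],[-0.0008,-0.0073,0]], "yaw": [0,0,0,0,0]}}

```text
time_s: 10.3
position: [0.6334, 0.0515, 0.1473]
tool_rot: [[0.974, 0.225, 0.001], [0.225, -0.974, 0.0], [0.001, -0.0, -1.0]]
ft_force: [-1.0, 4.7, 0.3]
grip_width: 0.0001
gripper_force: 1.8
```

{"api": "jog_arm", "payload": {"hand": [0,0,0,0,0], "travel": [[-0.0015,-0.0071,0],[0,0,0],[0.001,0.015,0],[0,0.025,0.02],[-0.02,0.03,0.03]], "yaw": [0,0,0,0,0]}}

```text
time_s: 10.92
position: [0.6128, 0.1158, 0.197]
tool_rot: [[0.974, 0.225, -0.001], [0.225, -0.974, -0.0], [-0.001, 0.0, -1.0]]
ft_force: [0.2, 0.4, 0.5]
grip_width: 0.0001
gripper_force: 0.0
```

Run:
```python
from h import *
im=env.get_image("scene")[:,:,::-1];cv2.imwrite("pics/s4.png",im)
b=cv2.imread("pics/scene0.png")
f=lambda i:cv2.convertScaleAbs(cv2.resize(i[165:245,215:310],(400,337),interpolation=2),alpha=1.8)
cv2.imwrite("pics/z4.png",np.hstack([f(b),f(im)]))
```

```text
(no output)
```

View pics/z4.png

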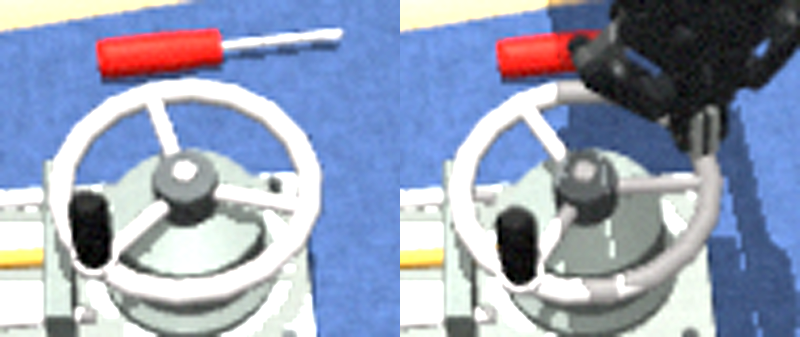

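The start is on the left and the present view on the right. The handle foot was at (95,265) and is now at (119,282), so it is a little short of the full turn, and the fingers are clear of it. I'll measure the remainder from the dark blob.

```bash
cat >> h.py <<'E'
def blob(f):
    i=cv2.imread(f).max(2)[195:240,222:256]
    # subpixel: blackness-weighted centroid of the blob
    _,l,s,c=cv2.connectedComponentsWithStats((i<45).astype(np.uint8))
    k=1+s[1:,4].argmax(); m=cv2.dilate((l==k).astype(np.uint8),np.ones((3,3)))
    w=m*np.clip(70.-i,0,60); y,x=np.mgrid[:45,:34]
    return np.array([(w*x).sum()+0,(w*y).sum()])/w.sum()+[222,195],s[k].tolist()
def hpx(a):
    a=np.radians(a); return proj("scene",[.566+.07*np.cos(a),.063+.07*np.sin(a),.125])
def ang(b):
    g=np.arange(-80,0,.1); return g[np.argmin([np.linalg.norm(hpx(t)-b) for t in g])]
E
python3 - <<'E'
from h import *
b0,s0=blob("pics/scene0.png");b1,s1=blob("pics/s4.png")
print(b0,s0,b1,s1,hpx(-50)-b0)
o=hpx(-49)-b0
for off in (0,o): print(ang(b0+off),ang(b1+off))
E
```

```text
[236.08639681 219.42362309] [10, 16, 9, 18, 136] [242.3989369  223.26550361] [16, 20, 10, 18, 135] [ 0.54653943 -0.42701725]
-50.30000000000169 -36.20000000000249Traceback (most recent call last):
  File "<stdin>", line 5, in <module>
  File "h.py", line 22, in ang
    g=np.arange(-80,0,.1); return g[np.argmin([np.linalg.norm(hpx(t)-b) for t in g])]
                                                              ~~~^^^
  File "h.py", line 20, in hpx
    a=np.radians(a); return proj("scene",[.566+.07*np.cos(a),.063+.07*np.sin(a),.125])
                            ~~~~^^^^^^^^^^^^^^^^^^^^^^^^^^^^^^^^^^^^^^^^^^^^^^^^^^^^^^
  File "h.py", line 10, in proj
    c=env.calibration(n); q=c["rotation"].T@(np.array(P)-c["position"]); s=q[:2]/q[2]
ValueError: time passes only in moves, steps and waits
```

14° remain (the wheel moved from -50.3 to the present -36.2). I'll return to contact, push about 10° more slowly, and check.

{"api": "jog_arm", "payload": {"hand": [0,0,0,0,0], "travel": [[0.02,-0.03,-0.03],[0,-0.025,-0.02],[-0.001,-0.01,0],[0,-0.005,0],[-0.0011,-0.0035,0]], "yaw": [0,0,0,0,0]}}

```text
time_s: 11.6
position: [0.631, 0.042, 0.1485]
tool_rot: [[0.974, 0.226, 0.002], [0.226, -0.974, 0.001], [0.003, -0.0, -1.0]]
ft_force: [-0.1, 3.4, 0.0]
grip_width: 0.0003
gripper_force: 1.3
```

{"api": "jog_arm", "payload": {"hand": [0,0,0,0,0], "travel": [[-0.0015,-0.0045,0],[-0.0017,-0.0036,0],[0,0,0],[0.003,0.015,0],[0,0.025,0.02]], "yaw": [0,0,0,0,0]}}

```text
time_s: 12.22
position: [0.6299, 0.0735, 0.1659]
tool_rot: [[0.975, 0.224, -0.004], [0.224, -0.975, -0.0], [-0.004, -0.001, -1.0]]
ft_force: [0.5, -0.3, -0.1]
grip_width: -0.0002
gripper_force: 0.0
```

{"api": "jog_arm", "payload": {"hand": [0,0,0,0,0], "travel": [[-0.02,0.03,0.03],[0,0,0],[0,0,0],[0,0,0],[0,0,0]], "yaw": [0,0,0,0,0]}}

```text
time_s: 12.85
position: [0.6105, 0.1024, 0.1965]
tool_rot: [[0.975, 0.224, -0.001], [0.224, -0.975, -0.0], [-0.001, -0.0, -1.0]]
ft_force: [-0.1, -0.0, 0.2]
grip_width: 0.0001
gripper_force: 0.0
```

Run:
```python
from h import *
cv2.imwrite("pics/s5.png",env.get_image("scene")[:,:,::-1])
b1,s1=blob("pics/s5.png");print(b1,s1,ang(b1))
```

```text
[238.48945783 221.13622673] [12, 18, 10, 17, 136] -44.60000000000201
```

5.7° remain, so I'll push most of that and look again.

{"api": "jog_arm", "payload": {"hand": [0,0,0,0,0], "travel": [[0.02,-0.03,-0.03],[0,-0.025,-0.02],[-0.003,-0.011,0],[0,-0.004,0],[-0.0011,-0.0021,0]], "yaw": [0,0,0,0,0]}}

```text
time_s: 13.52
position: [0.6267, 0.0316, 0.1484]
tool_rot: [[0.974, 0.225, 0.002], [0.225, -0.974, 0.001], [0.003, -0.0, -1.0]]
ft_force: [2.3, 2.7, -0.6]
grip_width: 0.0001
gripper_force: 1.5
```

{"api": "jog_arm", "payload": {"hand": [0,0,0,0,0], "travel": [[-0.0011,-0.0021,0],[-0.0011,-0.002,0],[0,0,0],[0.006,0.013,0],[0,0.025,0.02]], "yaw": [0,0,0,0,0]}}

```text
time_s: 14.15
position: [0.6299, 0.065, 0.1659]
tool_rot: [[0.975, 0.224, -0.004], [0.224, -0.975, -0.0], [-0.004, -0.001, -1.0]]
ft_force: [-0.5, 0.0, 0.5]
grip_width: -0.0001
gripper_force: 0.0
```

{"api": "jog_arm", "payload": {"hand": [0,0,0,0,0], "travel": [[-0.02,0.035,0.03],[0,0,0],[0,0,0],[0,0,0],[0,0,0]], "yaw": [0,0,0,0,0]}}

```text
time_s: 14.78
position: [0.6102, 0.0991, 0.1965]
tool_rot: [[0.975, 0.224, -0.001], [0.224, -0.975, -0.0], [-0.001, -0.0, -1.0]]
ft_force: [-0.6, 0.4, 0.1]
grip_width: 0.0
gripper_force: 0.0
```

Run:
```python
from h import *
im=env.get_image("scene")[:,:,::-1];cv2.imwrite("pics/s6.png",im)
b1,s1=blob("pics/s6.png");print(b1,s1,ang(b1))
b=cv2.imread("pics/scene0.png")
f=lambda i:cv2.convertScaleAbs(cv2.resize(i[165:245,215:310],(400,337),interpolation=2),alpha=1.8)
cv2.imwrite("pics/z6.png",np.hstack([f(b),f(im)]))
```

```text
[236.4691143 219.8237974] [10, 16, 10, 18, 137] -49.300000000001745
```

View pics/z6.png

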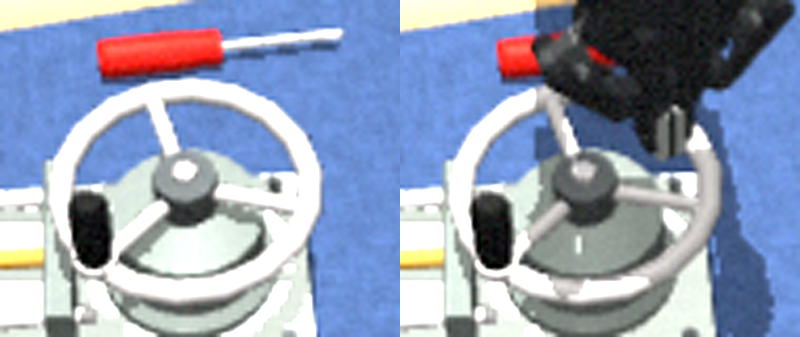

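About 1° short, and the handle looks the same in both pictures. One last nudge of about 1.2 mm, then retreat well clear.

{"api": "jog_arm", "payload": {"hand": [0,0,0,0,0], "travel": [[0.02,-0.035,-0.03],[0,-0.025,-0.02],[-0.004,-0.009,0],[-0.002,-0.004,0],[-0.0006,-0.001,0]], "yaw": [0,0,0,0,0]}}

```text
time_s: 15.45
position: [0.6237, 0.0266, 0.1484]
tool_rot: [[0.974, 0.225, 0.002], [0.225, -0.974, 0.001], [0.002, 0.0, -1.0]]
ft_force: [2.7, 2.5, -1.5]
grip_width: 0.0002
gripper_force: 1.5
```

{"api": "jog_arm", "payload": {"hand": [0,0,0,0,0], "travel": [[0,0,0],[0,0,0],[0.006,0.013,0],[0,0.025,0.02],[-0.01,0.035,0.04]], "yaw": [0,0,0,0,0]}}

```text
time_s: 16.08
position: [0.6192, 0.0996, 0.2062]
tool_rot: [[0.975, 0.224, -0.004], [0.224, -0.975, -0.0], [-0.004, -0.001, -1.0]]
ft_force: [0.4, 0.2, 0.2]
grip_width: -0.0007
gripper_force: 0.0
```

{"api": "jog_arm", "payload": {"hand": [0,0,0,0,0], "travel": [[-0.01,0.03,0.04],[-0.01,0.03,0.02],[-0.01,0.03,0],[0,0,0],[0,0,0]], "yaw": [0,0,0,0,0]}}

```text
time_s: 16.7
position: [0.5896, 0.1887, 0.267]
tool_rot: [[0.974, 0.225, -0.001], [0.225, -0.974, -0.001], [-0.001, 0.0, -1.0]]
ft_force: [-0.6, 0.0, -0.8]
grip_width: -0.0001
gripper_force: 0.0
```

Run:
```python
from h import *
im=env.get_image("scene")[:,:,::-1];cv2.imwrite("pics/s7.png",im)
b1,s1=blob("pics/s7.png");print(b1,s1,ang(b1))
```

```text
[236.27222297 219.72642403] [10, 16, 9, 18, 135] -49.70000000000172
```

View pics/s7.png

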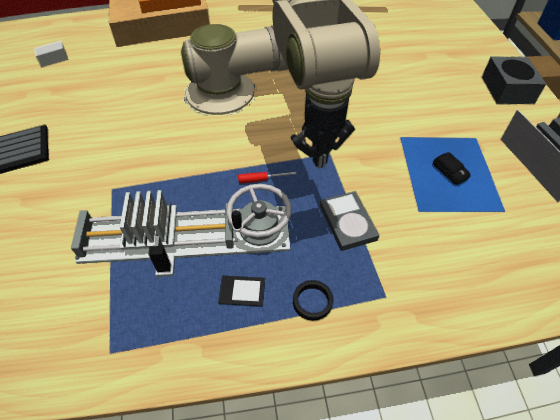

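The handle is at (236,219), back within about 0.6° of where it started. The cradle has moved one bay to the left, nothing else has been disturbed, and the arm is clear, so I'm handing in.

```bash
python3 -c "
from rig import env
print(env.close_job())"
```

```text
the job is handed in; nothing more can be done
None
```

I pushed the hand wheel one full clockwise turn by its handle with shut fingertips, ending in small nudges. The handle stopped within about 0.6° of its start, the cradle moved on by about one bay, nothing else was disturbed, the arm is clear, and the job is handed in (no verdict was returned).

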